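# Zero both gap dials of the slab roller

### The job

Zero the slab roller's two gap screws: with a fingertip, push each dial's T-bar round until the white index line on the dial lines up with the long line on the scale plate under it. Only push the bars, never pinch or grip them, and leave the crank, the pots and the tools around where they are.

Things in the scene. Friction and masses are not known exactly. Their poses are not given: they have to be found in the camera images.
- slab_roller: tabletop slab roller for clay, a fixed grey machine; origin on the table under its middle, roller along its own y. Canvas bed 460 x 272 mm, top 75 mm above the table. At each end (170 mm to +y = left and to -y = right) a frame rises to 160 mm and carries a scale plate and on it a dial with a T-bar. Place and yaw vary
- left_dial: the left (+y end) dial: dark steel disc, 78 mm across, 10 mm thick, turning about its vertical z; origin on the axis at its underside, 166 mm above the table. Hub 26 mm across, top 45 mm above the origin. White index line along its own -x, r 17 mm to rim. It starts 0.4 to 1.7 rad off, must turn clockwise from above, and stays where left (dry friction, 3 N on the bar 45 mm out)
- left_scale: the left dial's scale plate: bright metal disc, 112 mm across, 6 mm thick, fixed under the dial; origin on the dial's axis at its underside, 160 mm above the table. Short lines every 12 degrees and one long, wide zero line (3 x 15.5 mm, r 40 to 55 mm) along its own -x, roughly towards the robot. Clamped at a different yaw each time (up to 20 degrees off the machine's)
- left_index (a point): outer end of the left dial's index line, at the disc's rim, 39 mm from the axis along the dial's own -x
- left_zero (a point): inner end of the left scale's long zero line, 39 mm from the axis along the plate's own -x; the index end is right over it when the two line up
- left_bar (a point): middle of the left dial's T-bar, on the dial's axis, 202 mm above the table (36 mm above the dial's origin). The bar goes straight through the hub along the dial's own y, square to the index line: 130 mm long (65 mm each way), 16 mm wide, 14 mm high, with 19 mm of free height under it above the disc
- right_dial: the right (-y end) dial: dark steel disc, 78 mm across, 10 mm thick, turning about its vertical z; origin on the axis at its underside, 166 mm above the table. Hub 26 mm across, top 45 mm above the origin. White index line along its own -x, r 17 mm to rim. It starts 0.4 to 1.7 rad off, must turn anticlockwise from above, and stays where left (dry friction, 3 N on the bar 45 mm out)
- right_scale: the right dial's scale plate: bright metal disc, 112 mm across, 6 mm thick, fixed under the dial; origin on the dial's axis at its underside, 160 mm above the table. Short lines every 12 degrees and one long, wide zero line (3 x 15.5 mm, r 40 to 55 mm) along its own -x, roughly towards the robot. Clamped at a different yaw each time (up to 20 degrees off the machine's)
- right_index (a point): outer end of the right dial's index line, at the disc's rim, 39 mm from the axis along the dial's own -x
- right_zero (a point): inner end of the right scale's long zero line, 39 mm from the axis along the plate's own -x; the index end is right over it when the two line up
- right_bar (a point): middle of the right dial's T-bar, on the dial's axis, 202 mm above the table (36 mm above the dial's origin). The bar goes straight through the hub along the dial's own y, square to the index line: 130 mm long (65 mm each way), 16 mm wide, 14 mm high, with 19 mm of free height under it above the disc
- crank_grip (a point): middle of the wooden grip of the roller's crank, which hangs down outside the machine's right (-y) end, below 130 mm; 26 mm thick, 66 mm long. To be left alone
- cup: bisque cup, 72 mm wide at the rim, 68 mm high, standing on the robot's side of the canvas bed; origin at the centre of its underside. To be left alone
- bud_vase: small grey bud vase, 72 mm wide, 80 mm high, standing on the far half of the canvas bed; origin at the centre of its underside. To be left alone
- rib: flat wooden rib, 36 x 85 x 7 mm, lying on the machine's tie bar half-way between the two dials; origin at the centre of its underside. To be left alone
- stick: flat wooden thickness stick, 260 x 28 x 8 mm, lying on the table; origin at the centre of its underside. To be left alone
- blue_jar: dark blue lidded jar, 88 mm wide, 98 mm high, standing on the table beside the machine's left end; origin at the centre of its underside. To be left alone
- bisque_jar: pinkish lidded jar, 88 mm wide, 98 mm high, on the table; origin at the centre of its underside. To be left alone
- bowl: grey bowl, 110 mm wide, 45 mm high, on the table; origin at the centre of its underside. To be left alone
- brush: brush lying on the table. To be left alone

How it is judged:
By the outcome, as a careful person would: the job done as asked, in the order asked, and still so for the second after the job is handed in, with the robot touching nothing.
It also fails if it takes over 48 s, if anything falls off the work surface, if the arm or the gripper's body presses on something with over 40 N, if the wrist force passes 120 N, or if a joint passes its speed limit or range.

### The arm

A 7-joint arm with a two-finger parallel gripper is mounted at the origin on the work surface. World frame = base frame: x ahead of the robot, y to its left, z up, the work surface at z = 0. Lengths are in m, angles in rad, forces in N, time in s.
With the tool pointing down it reaches from about 0.35 to 0.9 m from the base axis. Payload 8.1 kg.
Tool frame: the origin (TCP) lies midway between the tips of the shut fingers; the grasp point (between the pads) lies 19 mm behind it (arm.hold_point_z is the distance from the TCP to the grasp point, in m); z points along the fingers, y is the direction in which the jaws open and shut (so a half turn about z gives the same grasp; the last joint's range is limited). The gripper opens to 92 mm and grips with 3 to 60 N. Pads are 19 mm wide; open, the fingers measure 130 mm over their backs; the gripper's body (75 mm by 190 mm) begins 47 mm behind the grasp point.
Start: joints at [1.145, 0.434, 0.025, 1.573, -0.012, 1.134, -0.075], TCP at [0.198, -0.593, 0.227] pointing down, gripper open.
Joint ranges: [-2.62, 2.62], [-0.44, 2.09], [-1.27, 1.32], [0.08, 2.57], [-1.32, 4.46], [0.12, 2], [-2.74, 2.74]. Speed limits (rad/s): [2.22, 2.22, 3.01, 3.01, 3.14, 3.14, 3.14].

### API

Orientations are given as a rotation vector (axis times angle).
In Python, from cell import arm gives the robot as it stands.
- The arm moves only by the shell command python3 -m pendant 'ROWS' [FORCE]. ROWS is JSON, a list of rows, each a list of 3 entries, a list of its own where there are three numbers: the shift along the tool's x, y, z in m, then the turn, a rotation vector about the tool's x, y, z in degrees, then the finger opening in m, from 0 to 0.0918. A call has 1 to 10 rows; each row shifts and turns the commanded pose from where the row before left it, along the tool's axes as they then stand; what a row does not reach is not made up. A row lasts 1/8 s, in which the tool goes at most 62.5 mm and 10.7 degrees, less where a joint would pass 70% of its speed; a pose out of reach is approached as far as the arm can. A call with a gripper value outside its range is refused whole. The fingers move at their own pace and stop on an object; FORCE is the grip in N (left out, the last holds). Time passes only in rows, so rows that do not move let the fingers close. It gives the time, the measured TCP pose, the force and the opening at its end, in the units of the state.
- arm.observe(): the state, without advancing time (a new reading comes with each control period).
- arm.get_image(name): name is "scene" or "top" or "wrist"; returns (picture, depth): 420x560x3 uint8, red, green, blue; 420x560 float32, m along the optical axis (not along the pixel's ray), 0 where there is no reading.
- arm.camera_params(name): a dict with "fovy" (degrees; the focal length in pixels is half the picture's height over the tangent of half this angle, whatever the lens; pixels are square), "cx", "cy" (the principal point, pixels), "rvec" (rotation vector, rad) and "tvec" (3), from world to camera coordinates, as OpenCV has them; the wrist camera has in their place "mount" (4x4, takes a point from camera to tool coordinates, whose origin is the TCP and whose axes are the flange's). Camera axes: x right, y down, z forward; pixel columns grow to the right and rows downward; lengths in m; the calibration is good to about 2 mm. A picture is of the moment at which its call begins: read the wrist's pose just before it. camera_params takes no time and is no camera call.
- arm.sign_off(): hands the job in, once; it reports no verdict.
Trained networks look in the newest picture that a camera, given by its name, has taken for a name from the list of things; names that differ only in an ending like _2 or _b are one class to them, and where a whole thing is asked for, a point or a joint stands for the part that bears it (a point fixed in the world has none). Each returns a list of dicts, best first, with "conf" (0 to 1); they miss things now and then, are a little off and sometimes report something else, mostly with a low value. They report only what shows in the picture. A call takes as long as a camera call.
- arm.look_for(camera, label): "rect" ([centre column, centre row, width, height] in pixels, round what is visible of it).
- arm.masks_of(camera, label): "pixels" (420x560 bool, what is visible of it) and "rect" ([centre column, centre row, width, height] in pixels, round what is visible of it).
The state is a dict: "clock": time; "joints": joint angles; "dq": joint speeds; "joint_efforts": joint torques, N m; "position": TCP position; "ee_rot": TCP orientation; "force": force on the tool from outside, world axes, zero at the start; "ft_torque": the same for the moment, N m; "width": opening from 0.0 (shut) to 1.0 (fully open).
Only numpy, scipy, OpenCV 4.12 (cv2) and the standard library are available. Lean on these libraries where they do the work, as an engineer would, in place of code of your own. Each camera call takes 0.05 s, during which the arm holds its last target.

## Working session

There is one attempt and no reset: what is moved stays moved. The work goes in short steps, Python scripts to look and compute and a shell command to move; the robot and the scene stay as the last step left them, time stands still between calls to the robot, and variables do not carry over. Pictures are saved under pics/ and viewed, and the job is handed in when it is done.

```bash
ls; mkdir -p pics
python3 - <<'E'
from cell import arm
import cv2
print(arm.observe())
for n in ("scene","top"):
    im,d=arm.get_image(n); cv2.imwrite(f"pics/{n}0.png",im[:,:,::-1]); print(n,arm.camera_params(n))
print(arm.camera_params("wrist"))
E
```

```text
pics
{'clock': 0.0, 'joints': array([ 1.14539847,  0.4352261 ,  0.02494962,  1.57411777, -0.01162179,
        1.1339935 , -0.07508555]), 'dq': array([ 7.63107402e-04,  2.50599861e-04, -4.60201365e-04,  1.67828633e-03,
        3.77751952e-04,  2.43820968e-04, -5.66488267e-05]), 'joint_efforts': array([-4.61784748e-04, -6.67851019e+01,  9.84665640e-01, -3.14455247e+01,
       -6.06132718e-02,  4.28939809e-02,  2.01978150e-04]), 'position': array([ 0.19806141, -0.59223465,  0.22593476]), 'ee_rot': array([-3.09923762e+00, -5.04533451e-01,  5.81629576e-04]), 'force': array([ 0.03218992,  0.06909744, -0.05429928]), 'ft_torque': array([-0.04892806,  0.00141251,  0.01349857]), 'width': 1.0007693423777273}
scene {'fovy': 51.91754279814612, 'cx': 280.17943648115664, 'cy': 203.92127465795383, 'rvec': array([ 1.95607763,  1.77330932, -0.57833274]), 'tvec': array([-0.05207895, -0.36491041,  1.55645514])}
top {'fovy': 49.19256805507878, 'cx': 287.98948706554114, 'cy': 210.6298175577407, 'rvec': array([ 2.15263331, -2.16841795,  0.11473136]), 'tvec': array([3.37974996e-04, 5.48145502e-01, 1.52267707e+00])}
{'fovy': 70.00087563832783, 'cx': 282.40184646058, 'cy': 212.73051956341945, 'mount': array([[ 3.84902443e-04, -9.57091049e-01, -2.89787122e-01,
         7.76258201e-02],
       [ 9.99999905e-01,  3.09430091e-04,  3.06258039e-04,
        -4.45493181e-04],
       [-2.03447972e-04, -2.89787212e-01,  9.57091077e-01,
        -1.59448625e-01],
       [ 0.00000000e+00,  0.00000000e+00,  0.00000000e+00,
         1.00000000e+00]])}
```

View pics/scene0.png

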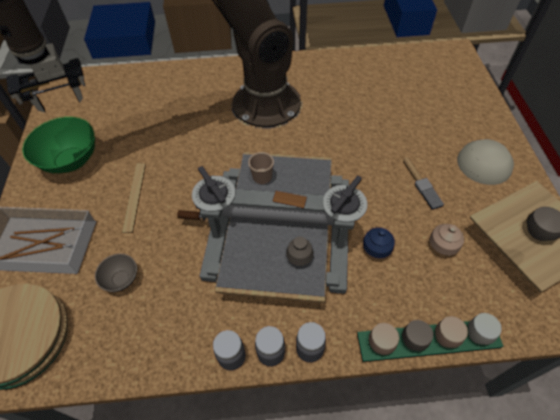

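View pics/top0.png

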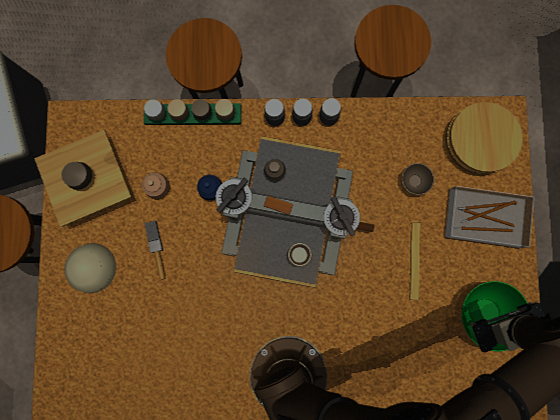

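The top view shows the left dial near (234,197) and the right dial near (340,217), with the bars at oblique angles. I'll zoom in and back-project.

```bash
cat > h.py <<'E'
import numpy as np,cv2
from scipy.spatial.transform import Rotation as R
from cell import arm
def cam(name,st=None):
    p=arm.camera_params(name); f=210/np.tan(np.radians(p['fovy'])/2)
    K=np.array([[f,0,p['cx']],[0,f,p['cy']],[0,0,1]])
    if 'rvec' in p:
        Rw=R.from_rotvec(p['rvec']).as_matrix(); t=np.array(p['tvec'])
    else:
        st=st or arm.observe()
        T=np.eye(4);T[:3,:3]=R.from_rotvec(st['ee_rot']).as_matrix();T[:3,3]=st['position']
        C=np.linalg.inv(T@p['mount']);Rw=C[:3,:3];t=C[:3,3]
    return K,Rw,t
def toplane(c,uv,z):
    K,Rw,t=c; d=Rw.T@np.linalg.inv(K)@np.array([uv[0],uv[1],1.]); o=-Rw.T@t
    return o+d*(z-o[2])/d[2]
def proj(c,P):
    K,Rw,t=c; q=(np.atleast_2d(P)@Rw.T+t)@K.T; return q[:,:2]/q[:,2:]
def rectify(c,im,xc,yc,z,half=.075,ppm=4000):
    # up=+x, left=+y
    n=int(2*half*ppm); src=np.float32([[0,0],[n,0],[n,n],[0,n]])
    W=np.array([[xc+half,yc+half,z],[xc+half,yc-half,z],[xc-half,yc-half,z],[xc-half,yc+half,z]])
    H=cv2.getPerspectiveTransform(src,proj(c,W).astype(np.float32))
    return cv2.warpPerspective(im,H,(n,n),flags=cv2.INTER_CUBIC|cv2.WARP_INVERSE_MAP)
E
python3 - <<'E'
from h import *
c=cam("top"); im,d=arm.get_image("top")
out=[]
for n,z in (("left_dial",.176),("right_dial",.176),("left_scale",.166),("right_scale",.166),("left_bar",.209),("right_bar",.209),("cup",.068),("rib",.16),("bud_vase",.1)):
    for m in arm.masks_of("top",n)[:2]:
        print(n,round(m['conf'],2),np.round(m['rect'],1),toplane(c,m['rect'][:2],z).round(4))
crop=cv2.resize(im[165:250,200:380],None,fx=4.4,fy=4.4,interpolation=cv2.INTER_CUBIC)
cv2.imwrite("pics/topz.png",cv2.convertScaleAbs(crop[:,:,::-1],alpha=1.5))
E
```

```text
left_dial 0.73 [231.2 194.3  24.8  32.2] [0.5837 0.1702 0.176 ]
left_dial 0.65 [153.  252.2  14.2  55. ] [0.4076 0.4071 0.176 ]
right_dial 0.88 [342.  217.8  26.3  38.8] [ 0.5084 -0.1697  0.176 ]
left_scale 0.87 [234.8 196.9  29.6  32.5] [0.577  0.1603 0.166 ]
left_scale 0.57 [340.5 216.8  26.4  41.3] [ 0.5125 -0.1662  0.166 ]
right_scale 0.61 [339.5 217.3  38.   39. ] [ 0.511  -0.1631  0.166 ]
left_bar 0.57 [233.1 194.4  32.5  31.9] [0.5784 0.1601 0.209 ]
right_bar 0.77 [341.9 216.6  26.7  40.1] [ 0.5088 -0.1657  0.209 ]
rib 0.7 [278.5 206.9  31.   19.9] [0.5454 0.025  0.16  ]
rib 0.67 [233.2 195.1  34.7  34.3] [0.5836 0.166  0.16  ]
bud_vase 0.84 [273.9 169.9  22.5  23.1] [0.6746 0.041  0.1   ]
bud_vase 0.18 [153.9 250.2  14.6  55.2] [0.4158 0.4272 0.1   ]
```

View pics/topz.png

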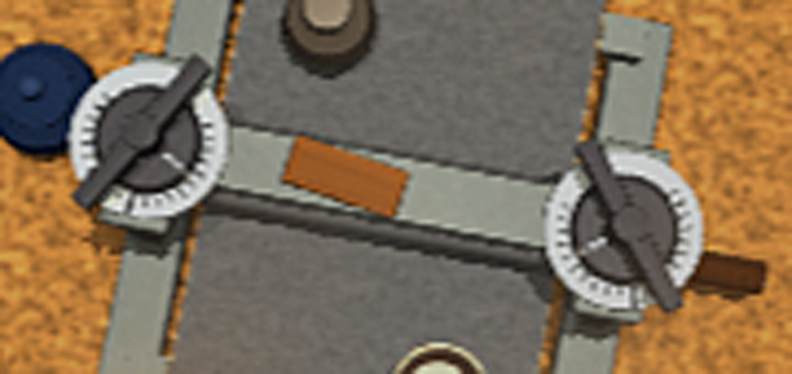

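The zoom shows both starting states. The left index points down-right (~225° world yaw) and its zero line is bottom-left (~160°). The right index points left (~114°) and its zero line is at the bottom (~188°). I'll push with shut fingers, with tool x (the camera side) facing the index. First I raise the tool and move across.

```bash
python3 -m pendant '[[[0,0,-0.045],[0,0,0],0],[[0,0,-0.045],[0,0,0],0],[[0.05,-0.02,0],[0,0,0],0],[[0.05,-0.02,0],[0,0,0],0],[[0.05,-0.03,0],[0,0,0],0],[[0.05,-0.03,0],[0,0,0],0],[[0.045,-0.04,0],[0,0,0],0],[[0.045,-0.04,0],[0,0,0],0],[[0.045,-0.04,0],[0,0,0],0],[[0.045,-0.04,0],[0,0,0],0]]'
python3 -m pendant '[[[0.045,-0.04,0],[0,0,0],0],[[0.045,-0.04,0],[0,0,0],0],[[0.045,-0.04,0],[0,0,0],0],[[0.045,-0.04,0],[0,0,0],0],[[0.045,-0.04,0],[0,0,0],0],[[0.04,-0.04,0],[0,0,0],0],[[0,-0.045,0],[0,0,0],0],[[0,-0.04,0],[0,0,0],0],[[0,0,0],[0,0,-10],0],[[0,0,0],[0,0,-10],0]]'
python3 -m pendant '[[[0,0,0],[0,0,-10],0],[[0,0,0],[0,0,-10],0],[[0,0,0],[0,0,-10],0],[[0,0,0],[0,0,-10],0],[[0,0,0],[0,0,-10],0],[[0,0,0],[0,0,-10],0],[[0,0,0],[0,0,-10],0],[[0,0,0],[0,0,-10],0],[[0,0,0],[0,0,-10],0],[[0,0,0],[0,0,-10],0]]'
python3 -m pendant '[[[0,0,0],[0,0,-10],0],[[0,0,0],[0,0,-10],0],[[0,0,0],[0,0,-10],0],[[0,0,0],[0,0,-10],0],[[0,0,0],[0,0,-10],0],[[0,0,0],[0,0,-10],0],[[0,0,0],[0,0,-10],0],[[0,0,0],[0,0,0],0]]'
cat >> h.py <<'E'
def pose():
    s=arm.observe(); M=R.from_rotvec(s['ee_rot']).as_matrix()
    return s['position'],np.degrees(np.arctan2(M[1,0],M[0,0])),M,s
def shot(name,xc,yc,z,fn,half=.075,ppm=4000,gain=1.5):
    p,yaw,M,s=pose(); c=cam("wrist",s); im,d=arm.get_image("wrist")
    r=rectify(c,im,xc,yc,z,half,ppm); cv2.imwrite(f"pics/{fn}.png",cv2.convertScaleAbs(r[:,:,::-1],alpha=gain))
    cv2.imwrite(f"pics/{fn}_raw.png",im[:,:,::-1]); np.savez(f"pics/{fn}.npz",im=im,d=d,K=c[0],R=c[1],t=c[2])
    print(p.round(4),yaw.round(2),M[:,2].round(4),"clk",s['clock'],"F",s['force'].round(1)); return c,im,d
E
python3 - <<'E'
from h import *
shot("wrist",.577,.160,.176,"l1")
E
```

```text
clock: 1.85
position: [0.4769, -0.2239, 0.317]
ee_rot: [3.1, 0.504, 0.001]
force: [1.0, -0.6, -0.0]
width: 0.01
clock: 3.1
position: [0.6241, 0.1675, 0.3167]
ee_rot: [2.962, 1.046, -0.0]
force: [0.7, -0.2, 0.3]
width: 0.003
clock: 4.35
position: [0.6244, 0.1665, 0.3167]
ee_rot: [1.105, 2.941, -0.0]
force: [0.3, -0.5, -0.1]
width: 0.003
clock: 5.35
position: [0.6245, 0.1664, 0.3164]
ee_rot: [0.771, -3.045, -0.001]
force: [-0.7, -0.7, -0.4]
width: -0.0
[0.6245 0.1664 0.3164] -151.59 [-5.e-04  2.e-04 -1.e+00] clk 5.35 F [-0.7 -0.7 -0.4]
```

View pics/l1.png

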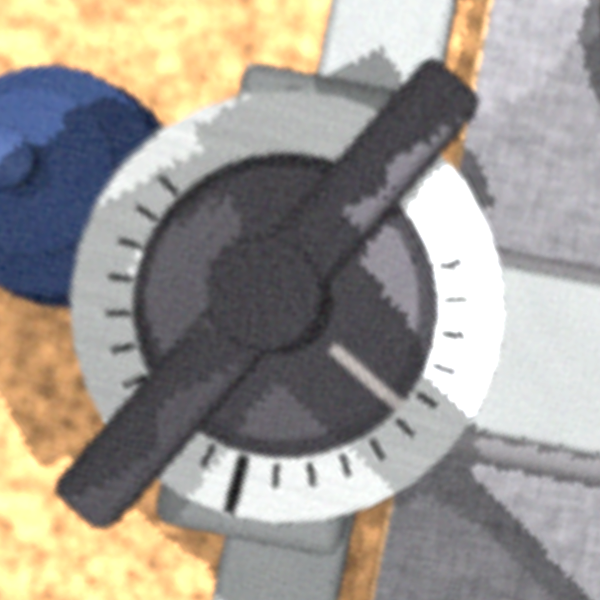

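View pics/l1_raw.png

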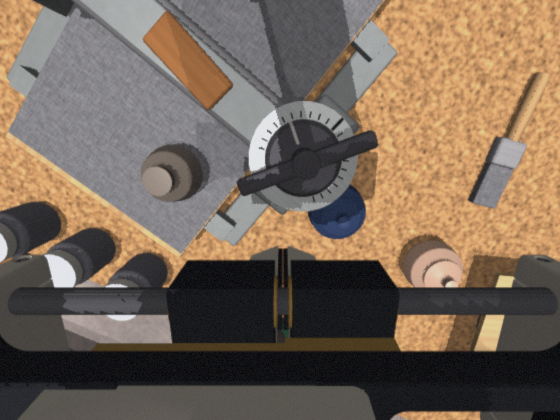

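The rectified view shows the disc centred at about (286,304), the index line running (332,347)→(400,405), and the zero line running (241,460)→(232,511). So the clockwise turn still to make is about 63°. I'll refine the centre and angles and check the finger shape with depth.

```bash
cat >> h.py <<'E'
def load(fn):
    q=np.load(f"pics/{fn}.npz"); return (q['K'],q['R'],q['t']),q['im'],q['d']
def cloud(c,d):
    K,Rw,t=c; v,u=np.nonzero(d>0); z=d[v,u]
    P=np.c_[(u-K[0,2])/K[0,0]*z,(v-K[1,2])/K[1,1]*z,z]; return (P-t)@Rw,u,v
def lineang(c,im,zp,xc,yc,r0,r1,bright,guess,span=25,w=.0015):
    # polar sampling: mean intensity along radius r0..r1 at each yaw, sub-degree centroid
    g=im.astype(np.float32).mean(2); a=np.radians(np.arange(guess-span,guess+span,.1)); r=np.linspace(r0,r1,30)
    X=xc+np.outer(np.cos(a),r);Y=yc+np.outer(np.sin(a),r)
    uv=proj(c,np.c_[X.ravel(),Y.ravel(),np.full(X.size,zp)]).astype(np.float32)
    s=cv2.remap(g,uv[:,0].reshape(X.shape),uv[:,1].reshape(X.shape),cv2.INTER_CUBIC)
    m=s.mean(1)*(1 if bright else -1); m=m-cv2.GaussianBlur(m[:,None],(0,0),60).ravel()
    k=m.argmax(); sl=slice(max(k-40,0),k+41); w=np.clip(m[sl]-m[k]*.4,0,None)
    return np.degrees((a[sl]*w).sum()/w.sum()),m[k]
E
python3 - <<'E'
from h import *
c,im,d=load("l1")
P,u,v=cloud(c,d)
# disc height check and axis: bar/hub/scale points
near=np.hypot(P[:,0]-.577,P[:,1]-.162)<.08
for lo,hi in ((.150,.164),(.164,.170),(.172,.180),(.199,.207),(.207,.213)):
    q=P[near&(P[:,2]>lo)&(P[:,2]<hi)]; 
    if len(q)>20:
        (x,y),r=cv2.minEnclosingCircle(q[:,:2].astype(np.float32)); print(lo,hi,len(q),np.round([x,y,r],4), np.median(q[:,2]).round(4))
# finger cloud in tool coordinates
p=np.array([.6245,.1664,.3164]); M=R.from_rotvec([.771,-3.045,-.001]).as_matrix(); T=(P-p)@M
f=(T[:,2]<.012)
for lo in np.arange(-.15,.012,.008):
    q=T[f&(T[:,2]>=lo)&(T[:,2]<lo+.008)]
    if len(q)>5: print("z",lo.round(3),len(q),"x",q[:,0].min().round(4),q[:,0].max().round(4),"y",q[:,1].min().round(4),q[:,1].max().round(4))
for cx,cy in ((.576,.1635),(.577,.162)):
  print(lineang(c,im,.176,cx,cy,.020,.037,True,228),lineang(c,im,.166,cx,cy,.044,.054,False,166,10))
E
```

```text
0.15 0.164 1812 [0.5734 0.1521 0.0704] 0.1612
0.164 0.17 4143 [0.576  0.1644 0.0561] 0.1674
0.172 0.18 2851 [0.5759 0.1644 0.0385] 0.1771
0.199 0.207 158 [0.5747 0.1624 0.0648] 0.2038
0.207 0.213 2696 [0.5771 0.1656 0.0649] 0.2104
z -0.126 91 x 0.0269 0.0284 y -0.0154 0.0169
z -0.118 13081 x 0.0169 0.0285 y -0.0604 0.0597
z -0.11 20557 x 0.0071 0.0293 y -0.0648 0.0667
z -0.102 5298 x 0.0042 0.0304 y -0.0674 0.067
z -0.094 14457 x -0.0126 0.038 y -0.0798 0.0807
z -0.086 15131 x -0.0224 0.0382 y -0.0837 0.0826
z -0.078 4930 x -0.0326 0.038 y -0.0859 0.087
z -0.07 879 x -0.0355 0.0373 y -0.0864 0.0863
z -0.062 22 x -0.0038 0.0028 y -0.002 0.0031
z -0.054 158 x -0.0093 -0.0011 y -0.0019 0.003
z -0.046 63 x 0.0092 0.0108 y -0.0015 0.0026
z -0.038 119 x 0.0095 0.0123 y -0.0029 0.0041
z -0.03 115 x 0.0095 0.0122 y -0.0032 0.0043
z -0.022 341 x 0.0095 0.0123 y -0.0163 0.0173
z -0.014 285 x 0.0095 0.0124 y -0.0156 0.0162
z -0.006 81 x 0.0097 0.012 y -0.007 0.008
(np.float64(227.83023730062425), np.float32(42.643257)) (np.float64(163.0162308630335), np.float32(103.95427))
(np.float64(224.43265305588392), np.float32(41.43116)) (np.float64(161.64925678402054), np.float32(98.818665))
```

Run:
```python
from h import *
c,im,d=load("l1"); cx,cy=.576,.1644
i=lineang(c,im,.176,cx,cy,.020,.037,True,228)[0]; z=lineang(c,im,.166,cx,cy,.044,.054,False,166,10)[0]
print(i,z,i-z)
p,yaw,M,s=pose()
# hover target: tool yaw = i, at dial(+x .0175+.009, -y .046)
X=-np.array([np.cos(np.radians(i)),np.sin(np.radians(i))]); Y=np.array([-X[1],X[0]])
t=np.array([cx,cy])+.028*X-.046*Y; D=np.r_[t-p[:2],.188-p[2]]
print(t,D, "tool shift now",M.T@D,"turn",i-(yaw%360))
```

```text
228.96942857715294 164.02193868017923 64.9474898969737
[0.62908146 0.15532483] [ 0.00459805 -0.01113247 -0.12851734] tool shift now [ 0.00119142 -0.01202883  0.1285133 ] turn 20.713811189503645
```

```bash
python3 -m pendant '[[[0.001,-0.012,0],[0,0,0],0],[[0,0,0.02],[0,0,-10.4],0],[[0,0,0.02],[0,0,-10.4],0],[[0,0,0],[0,0,0],0],[[0,0,0.03],[0,0,0],0],[[0,0,0.03],[0,0,0],0],[[0,0,0.02],[0,0,0],0],[[0,0,0.009],[0,0,0],0],[[0,0,0],[0,0,0],0]]'
python3 - <<'E'
from h import *
shot("wrist",.576,.1644,.176,"l2")
E
```

```text
clock: 6.52
position: [0.6294, 0.1556, 0.1879]
ee_rot: [1.308, -2.856, -0.0]
force: [-0.2, 0.2, -0.2]
width: 0.006
[0.6294 0.1556 0.1879] -130.78 [-0.  0. -1.] clk 6.525 F [-0.2  0.2 -0.2]
```

View pics/l2_raw.png

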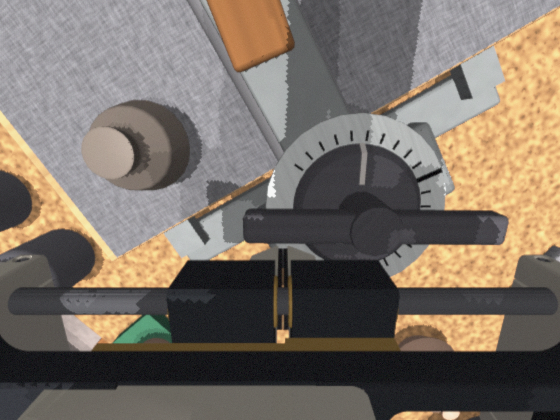

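The tip is at bar height, about 9 mm clear of the bar on the side away from the index. I'll push clockwise along an arc, 54° first.

```bash
python3 -m pendant '[[[0.006,0,0],[0,0,0],0],[[0.0045,0,0],[0,0,0],0],[[0.0049,-0.0016,0],[0,0,6],0],[[0.0049,-0.0016,0],[0,0,6],0],[[0.0049,-0.0016,0],[0,0,6],0],[[0.0049,-0.0016,0],[0,0,6],0],[[0.0049,-0.0016,0],[0,0,6],0],[[0.0049,-0.0016,0],[0,0,6],0],[[0.0049,-0.0016,0],[0,0,6],0],[[0,0,0],[0,0,0],0]]'
cat >> h.py <<'E'
def meas(fn,cx,cy,gi,gz):
    c,im,d=shot("wrist",cx,cy,.176,fn)
    i=lineang(c,im,.176,cx,cy,.020,.037,True,gi,12); z=lineang(c,im,.166,cx,cy,.044,.054,False,gz,8)
    p,yaw,M,s=pose(); a=np.r_[np.array([cx,cy])-p[:2],0]
    print("index",np.round(i,2),"zero",np.round(z,2),"left",round(i[0]-z[0],2),"axis in tool",(M.T@a).round(4))
E
python3 - <<'E'
from h import *
meas("l3",.576,.1644,187,164)
E
```

```text
clock: 7.82
position: [0.6, 0.1211, 0.1886]
ee_rot: [-0.2, 3.133, 0.001]
force: [2.9, 2.5, 0.8]
width: -0.0
[0.6    0.1211 0.1886] -172.7 [ 2.2e-03  7.0e-04 -1.0e+00] clk 7.825 F [2.9 2.5 0.8]
index [183.29  60.77] zero [163.44 127.77] left 19.85 axis in tool [ 0.0183  0.0461 -0.    ]
```

View pics/l3_raw.png

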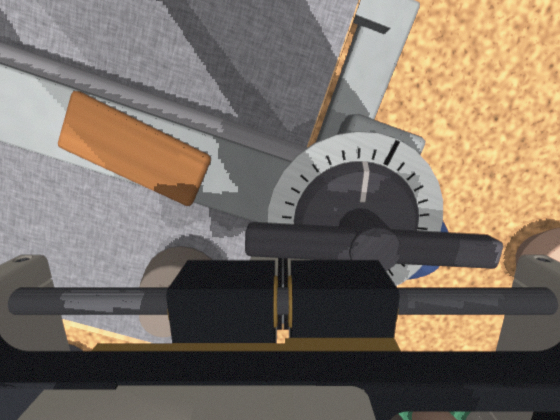

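The bar has followed, with 19.9° left. I'll push 12° more, slower.

```bash
python3 -m pendant '[[[0.0033,-0.0012,0],[0,0,4],0],[[0.0033,-0.0012,0],[0,0,4],0],[[0.0016,-0.0006,0],[0,0,2],0],[[0.0016,-0.0006,0],[0,0,2],0],[[0,0,0],[0,0,0],0]]'
python3 - <<'E'
from h import *
meas("l4",.576,.1644,171,164)
E
```

```text
clock: 8.5
position: [0.5901, 0.1166, 0.1879]
ee_rot: [0.129, 3.138, -0.0]
force: [4.4, 1.2, 2.0]
width: 0.003
[0.5901 0.1166 0.1879] 175.31 [ 6.e-04 -2.e-04 -1.e+00] clk 8.5 F [4.4 1.2 2. ]
index [170.48  64.56] zero [163.51 129.74] left 6.97 axis in tool [ 0.0179  0.0465 -0.    ]
```

View pics/l4.png

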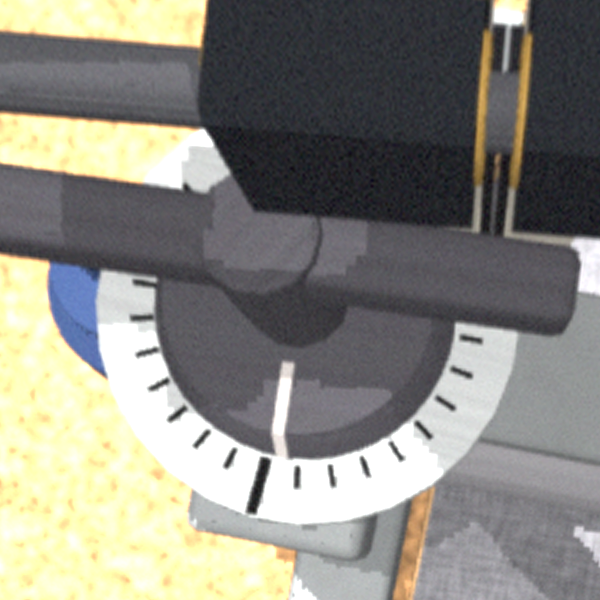

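```bash
cat >> h.py <<'E'
from scipy.optimize import minimize
def fitc(c,im,cx,cy,z,r,sgn,a0,a1):
    g=cv2.GaussianBlur(im.astype(np.float32).mean(2),(0,0),1.0); a=np.radians(np.arange(a0,a1,1.))
    def val(x,y,r):
        uv=proj(c,np.c_[x+r*np.cos(a),y+r*np.sin(a),np.full(a.size,z)]).astype(np.float32)
        return cv2.remap(g,uv[:,0][:,None],uv[:,1][:,None],cv2.INTER_LINEAR).ravel()
    f=lambda q:-sgn*np.clip(sgn*(val(q[0],q[1],r+.0012)-val(q[0],q[1],r-.0012)),0,80).mean()*sgn
    best=min(((f((x,y)),x,y) for x in cx+np.arange(-.004,.0041,.0005) for y in cy+np.arange(-.004,.0041,.0005)))
    return best[1:],-best[0]
def meas2(fn,cx,cy,gi,gz,rng=75):
    c,im,d=load(fn)
    (x1,y1),q1=fitc(c,im,cx,cy,.176,.039,1,gz-rng,gz+rng)
    (x2,y2),q2=fitc(c,im,cx,cy,.166,.056,-1,gz-rng,gz+rng)
    i=lineang(c,im,.176,x1,y1,.020,.037,True,gi,12); z=lineang(c,im,.166,x1,y1,.044,.054,False,gz,8)
    io=lineang(c,im,.176,x1,y1,.033,.038,True,gi,12)
    print(fn,"disc c",np.round([x1,y1],4),q1,"scale c",np.round([x2,y2],4),q2,"index",np.round(i[0],2),np.round(io[0],2),"zero",np.round(z[0],2),"left",round(i[0]-z[0],2))
E
python3 - <<'E'
from h import *
meas2("l1",.576,.1644,229,164)
meas2("l3",.576,.1644,183,164)
meas2("l4",.576,.1644,171,164)
E
```

```text
l1 disc c [0.577  0.1634] 43.04601 scale c [0.5765 0.1644] 29.792995 index 226.28 226.72 zero 163.21 left 63.08
l3 disc c [0.5765 0.1624] 69.41887 scale c [0.577  0.1644] 40.53685 index 179.27 180.63 zero 161.4 left 17.86
l4 disc c [0.576  0.1624] 73.28945 scale c [0.577  0.1644] 49.16776 index 166.66 168.05 zero 161.3 left 5.36
```

The parallax of the oblique view makes the remainder uncertain, between 5.4 and 7°. I'll push 4° more, then back off, lift, and look from straight above the axis.

```bash
python3 -m pendant '[[[0.0016,-0.0006,0],[0,0,2],0],[[0.0016,-0.0006,0],[0,0,2],0],[[0,0,0],[0,0,0],0],[[-0.012,0,0],[0,0,0],0],[[0,0,-0.025],[0,0,0],0],[[0,0,-0.025],[0,0,0],0],[[-0.024,0.023,0],[0,0,0],0],[[-0.024,0.023,0],[0,0,0],0],[[0,0,0],[0,0,0],0],[[0,0,0],[0,0,0],0]]'
python3 - <<'E'
from h import *
meas("l5",.576,.1640,167,164)
meas2("l5",.576,.1640,167,164,85)
c,im,d=load("l5"); P,u,v=cloud(c,d); near=np.hypot(P[:,0]-.577,P[:,1]-.162)<.08
for lo,hi in ((.164,.170),(.172,.180)):
    q=P[near&(P[:,2]>lo)&(P[:,2]<hi)]; (x,y),r=cv2.minEnclosingCircle(q[:,:2].astype(np.float32)); print(np.round([x,y,r],4))
E
```

```text
clock: 9.8
position: [0.6521, 0.1519, 0.2368]
ee_rot: [-0.238, -3.13, 0.002]
force: [1.1, -0.5, 0.3]
width: 0.005
[0.6521 0.1519 0.2368] 171.32 [-2.4e-03 -8.0e-04 -1.0e+00] clk 9.8 F [ 1.1 -0.5  0.3]
index [166.02  59.34] zero [163.75 121.4 ] left 2.27 axis in tool [0.0771 0.0007 0.0001]
l5 disc c [0.578 0.164] 64.62569 scale c [0.5765 0.1645] 48.43216 index 166.86 166.91 zero 164.37 left 2.48
[0.576  0.1645 0.0561]
[0.5757 0.1645 0.0386]
```

View pics/l5.png

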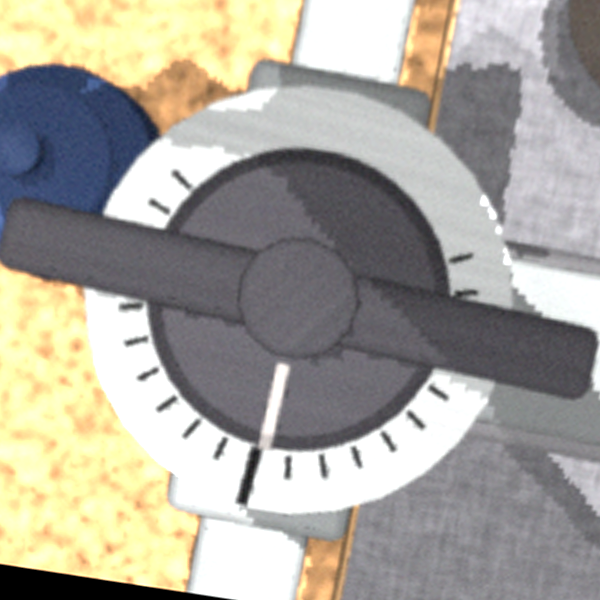

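From above, the index is 2.3° short and still needs to turn clockwise. I'll return to contact and push the last bit.

```bash
python3 -m pendant '[[[0.024,-0.023,0],[0,0,0],0],[[0.024,-0.023,0],[0,0,0],0],[[0,0,0],[0,0,0],0],[[0,0,0.025],[0,0,0],0],[[0,0,0.024],[0,0,0],0],[[0.007,0,0],[0,0,0],0],[[0.0045,0,0],[0,0,0],0],[[0,0,0],[0,0,0],0],[[0,0,0],[0,0,0],0]]'
python3 - <<'E'
from h import *
meas("l6",.576,.1644,167,164)
E
```

```text
clock: 10.98
position: [0.5874, 0.116, 0.1895]
ee_rot: [0.239, 3.131, 0.0]
force: [0.5, -0.1, -0.1]
width: 0.005
[0.5874 0.116  0.1895] 171.29 [ 1.2e-03  1.0e-04 -1.0e+00] clk 10.975 F [ 0.5 -0.1 -0.1]
index [165.94  63.75] zero [163.62 129.74] left 2.33 axis in tool [ 0.0186  0.0462 -0.    ]
```

```bash
python3 -m pendant '[[[0.0013,-0.0003,0],[0,0,1],0],[[0.0011,-0.0004,0],[0,0,1.2],0],[[0,0,0],[0,0,0],0],[[0,0,0],[0,0,0],0]]'
python3 - <<'E'
from h import *
meas("l7",.576,.1644,165,164)
E
```

```text
clock: 11.52
position: [0.5851, 0.1155, 0.189]
ee_rot: [0.299, 3.126, 0.0]
force: [4.1, -0.3, 1.8]
width: 0.004
[0.5851 0.1155 0.189 ] 169.08 [ 1.e-03  2.e-04 -1.e+00] clk 11.525 F [ 4.1 -0.3  1.8]
index [164.8   65.24] zero [163.63 130.89] left 1.18 axis in tool [0.0181 0.0463 0.    ]
```

```bash
python3 -m pendant '[[[0.001,-0.0003,0],[0,0,1.2],0],[[0,0,0],[0,0,0],0]]'
python3 - <<'E'
from h import *
meas("l8",.576,.1644,164,164)
E
```

```text
clock: 11.82
position: [0.5836, 0.1154, 0.1889]
ee_rot: [0.332, 3.124, 0.0]
force: [4.7, 0.3, 2.5]
width: 0.008
[0.5836 0.1154 0.1889] 167.86 [ 4.e-04 -0.e+00 -1.e+00] clk 11.825 F [4.7 0.3 2.5]
index [162.83  65.11] zero [163.63 131.23] left -0.8 axis in tool [ 0.0178  0.0463 -0.    ]
```

```bash
python3 -m pendant '[[[-0.012,0,0],[0,0,0],0],[[0,0,-0.025],[0,0,0],0],[[0,0,-0.025],[0,0,0],0],[[-0.024,0.023,0],[0,0,0],0],[[-0.024,0.023,0],[0,0,0],0],[[0,0,0],[0,0,0],0],[[0,0,0],[0,0,0],0]]'
python3 - <<'E'
from h import *
meas("l9",.576,.1644,164,164)
E
```

```text
clock: 12.75
position: [0.6511, 0.1475, 0.2378]
ee_rot: [-0.33, -3.122, 0.001]
force: [-0.1, -0.1, 0.4]
width: 0.001
[0.6511 0.1475 0.2378] 167.92 [-2.3e-03 -6.0e-04 -1.0e+00] clk 12.75 F [-0.1 -0.1  0.4]
index [163.61  58.49] zero [164.18 123.14] left -0.57 axis in tool [0.077  0.001  0.0001]
```

View pics/l9.png

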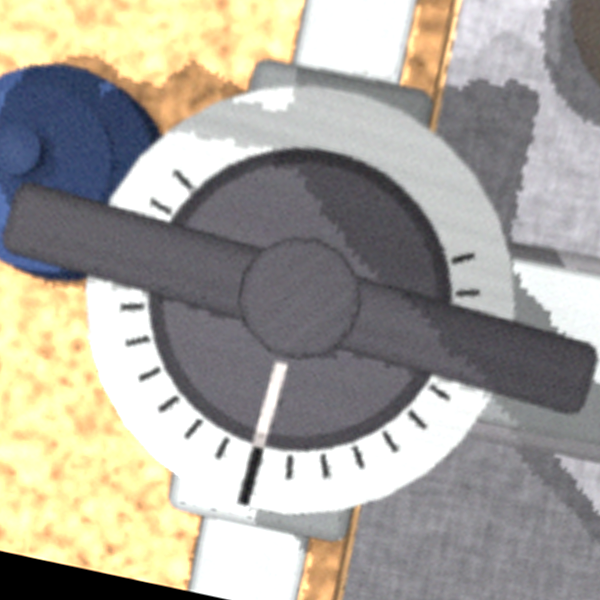

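From above, the left index and zero line form one continuous line, (280,365)→(260,445)→(243,503), with 0.6° measured between them. The left dial is done. Next is the right dial.

```bash
python3 -m pendant '[[[0,0,-0.03],[0,0,0],0],[[0,0,-0.03],[0,0,0],0],[[0.004,-0.05,0],[0,0,0],0],[[0.004,-0.05,0],[0,0,0],0],[[0.004,-0.05,0],[0,0,0],0],[[0.004,-0.05,0],[0,0,0],0],[[0.003,-0.05,0],[0,0,0],0],[[0.003,-0.05,0],[0,0,0],0],[[0.003,-0.05,0],[0,0,0],0],[[0,-0.048,0],[0,0,0],0]]'
python3 -m pendant '[[[0,0,0],[0,0,10],0],[[0,0,0],[0,0,10],0],[[0,0,0],[0,0,10],0],[[0,0,0],[0,0,10],0],[[0,0,0],[0,0,10],0],[[0,0,0],[0,0,4],0],[[0,0,0],[0,0,0],0]]'
python3 - <<'E'
from h import *
shot("wrist",.510,-.166,.176,"r1")
c,im,d=load("r1"); P,u,v=cloud(c,d); near=np.hypot(P[:,0]-.51,P[:,1]+.166)<.08
for lo,hi in ((.164,.170),(.172,.180),(.207,.213)):
    q=P[near&(P[:,2]>lo)&(P[:,2]<hi)]; (x,y),r=cv2.minEnclosingCircle(q[:,:2].astype(np.float32)); print(np.round([x,y,r],4))
E
```

```text
clock: 14.05
position: [0.5421, -0.2382, 0.2989]
ee_rot: [-0.333, -3.123, 0.002]
force: [1.0, -0.9, -0.8]
width: 0.007
clock: 14.92
position: [0.543, -0.2363, 0.2989]
ee_rot: [-1.713, -2.633, 0.001]
force: [-0.3, -0.2, -0.7]
width: 0.006
[ 0.543  -0.2363  0.2989] 113.9 [-6.e-04 -7.e-04 -1.e+00] clk 14.925 F [-0.3 -0.2 -0.7]
[ 0.5097 -0.169   0.0561]
[ 0.5097 -0.169   0.0385]
[ 0.5093 -0.1685  0.0647]
```

View pics/r1.png

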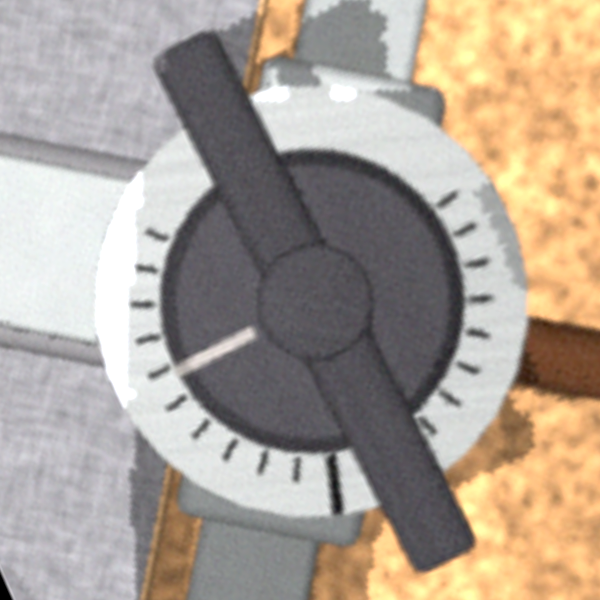

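The right axis is at (0.5097, -0.169). The index points at about 116° and the zero line (332,457)→(338,513) at about 186°. The plan is to push the upper-left bar end from its right side.

Run:
```python
from h import *
c,im,d=load("r1"); cx,cy=.5097,-.169
i=lineang(c,im,.176,cx,cy,.020,.037,True,115)[0]; z=lineang(c,im,.166,cx,cy,.044,.054,False,186,8)[0]
print(i,z,i-z)
p,yaw,M,s=pose()
X=-np.array([np.cos(np.radians(i)),np.sin(np.radians(i))]); Y=np.array([-X[1],X[0]])
t=np.array([cx,cy])+.029*X+.046*Y; D=np.r_[t-p[:2],.188-p[2]]
print(t,D, "tool shift now",M.T@D,"turn",i-(yaw%360))
```

```text
117.34148176997827 187.16438855196725 -69.82290678198898
[ 0.5638806 -0.1736328] [ 0.0206894   0.06263569 -0.11086722] tool shift now [0.04886315 0.04441656 0.11082591] turn 3.3766473382767828
```

```bash
python3 -m pendant '[[[0.025,0.022,0],[0,0,-3.4],0],[[0.025,0.021,0],[0,0,0],0],[[0,0,0],[0,0,0],0],[[0,0,0.03],[0,0,0],0],[[0,0,0.03],[0,0,0],0],[[0,0,0.03],[0,0,0],0],[[0,0,0.02],[0,0,0],0],[[0,0,0],[0,0,0],0]]'
python3 - <<'E'
from h import *
meas("r2",.5097,-.169,117,187)
E
```

```text
clock: 15.98
position: [0.5597, -0.1735, 0.1873]
ee_rot: [-1.633, -2.68, 0.002]
force: [0.2, 0.7, 0.3]
width: 0.005
[ 0.5597 -0.1735  0.1873] 117.29 [-3.2e-03  3.0e-04 -1.0e+00] clk 15.975 F [0.2 0.7 0.3]
index [117.66  60.56] zero [187.69 107.71] left -70.02 axis in tool [ 0.0271 -0.0433  0.0001]
```

View pics/r2_raw.png

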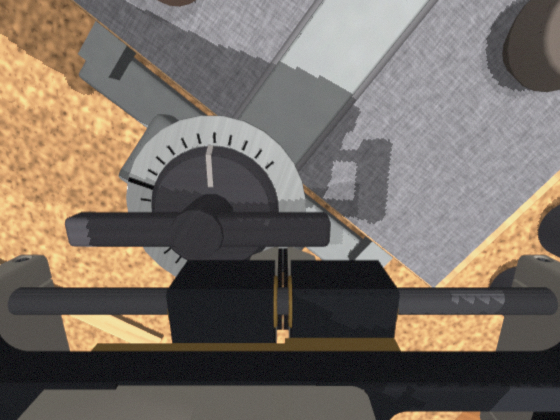

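The finger is in place behind the bar. I'll push anticlockwise, about 54°.

```bash
python3 -m pendant '[[[0.005,0.002,0],[0,0,0],0],[[0.0045,0.001,0],[0,0,0],0],[[0.0049,0.0016,0],[0,0,-6],0],[[0.0049,0.0016,0],[0,0,-6],0],[[0.0049,0.0016,0],[0,0,-6],0],[[0.0049,0.0016,0],[0,0,-6],0],[[0.0049,0.0016,0],[0,0,-6],0],[[0.0049,0.0016,0],[0,0,-6],0],[[0.0049,0.0016,0],[0,0,-6],0],[[0,0,0],[0,0,0],0]]'
python3 - <<'E'
from h import *
meas("r3",.5097,-.169,162,187)
E
```

```text
clock: 17.27
position: [0.5441, -0.1316, 0.1897]
ee_rot: [0.565, 3.088, -0.001]
force: [2.5, -2.5, 1.5]
width: 0.003
[ 0.5441 -0.1316  0.1897] 159.26 [ 0.0023 -0.001  -1.    ] clk 17.275 F [ 2.5 -2.5  1.5]
index [161.39  78.73] zero [187.65 155.18] left -26.26 axis in tool [ 0.0188 -0.0472 -0.    ]
```

```bash
python3 -m pendant '[[[0.0033,0.0012,0],[0,0,-4],0],[[0.0033,0.0012,0],[0,0,-4],0],[[0.0033,0.0012,0],[0,0,-4],0],[[0.0033,0.0012,0],[0,0,-4],0],[[0.0016,0.0006,0],[0,0,-2],0],[[0.0016,0.0006,0],[0,0,-2],0],[[0,0,0],[0,0,0],0]]'
python3 - <<'E'
from h import *
meas("r4",.5097,-.169,182,187)
E
```

```text
clock: 18.2
position: [0.5289, -0.1216, 0.189]
ee_rot: [0.02, 3.141, 0.001]
force: [4.7, -1.5, 2.3]
width: 0.007
[ 0.5289 -0.1216  0.189 ] 179.28 [ 7.e-04  3.e-04 -1.e+00] clk 18.2 F [ 4.7 -1.5  2.3]
index [182.08  75.97] zero [187.46 151.81] left -5.37 axis in tool [ 0.0186 -0.0477 -0.    ]
```

View pics/r4.png

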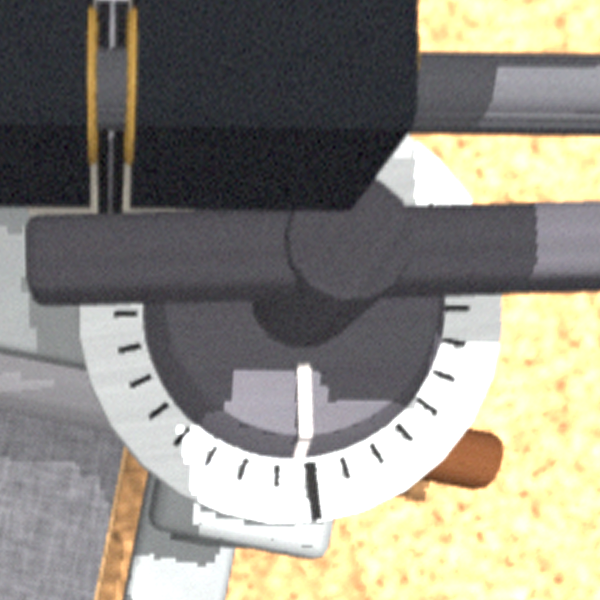

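5.4° left. I'll push 3.5° and look from above.

```bash
python3 -m pendant '[[[0.0015,0.0006,0],[0,0,-1.8],0],[[0.0014,0.0005,0],[0,0,-1.7],0],[[0,0,0],[0,0,0],0],[[-0.012,0,0],[0,0,0],0],[[0,0,-0.025],[0,0,0],0],[[0,0,-0.025],[0,0,0],0],[[-0.024,-0.024,0],[0,0,0],0],[[-0.023,-0.023,0],[0,0,0],0],[[0,0,0],[0,0,0],0],[[0,0,0],[0,0,0],0]]'
python3 - <<'E'
from h import *
meas("r5",.5097,-.169,185,187)
c,im,d=load("r5"); P,u,v=cloud(c,d); near=np.hypot(P[:,0]-.51,P[:,1]+.166)<.08
for lo,hi in ((.164,.170),(.172,.180)):
    q=P[near&(P[:,2]>lo)&(P[:,2]<hi)]; (x,y),r=cv2.minEnclosingCircle(q[:,:2].astype(np.float32)); print(np.round([x,y,r],4))
E
```

```text
clock: 19.5
position: [0.5863, -0.164, 0.238]
ee_rot: [0.077, -3.139, -0.002]
force: [-0.5, 0.8, 0.0]
width: 0.006
[ 0.5863 -0.164   0.238 ] -177.17 [-2.1e-03  9.0e-04 -1.0e+00] clk 19.5 F [-0.5  0.8  0. ]
index [185.5   59.41] zero [187.07 111.27] left -1.57 axis in tool [ 0.0767 -0.0013  0.0001]
[ 0.5095 -0.1692  0.0562]
[ 0.5094 -0.1692  0.0385]
```

View pics/r5.png

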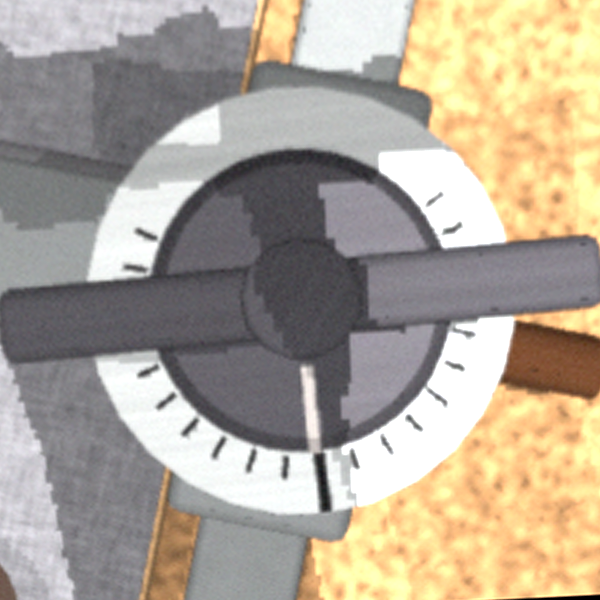

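1.6° still to go. I'll re-contact and nudge.

```bash
python3 -m pendant '[[[0.024,0.024,0],[0,0,0],0],[[0.023,0.023,0],[0,0,0],0],[[0,0,0],[0,0,0],0],[[0,0,0.025],[0,0,0],0],[[0,0,0.024],[0,0,0],0],[[0.007,0,0],[0,0,0],0],[[0.0045,0,0],[0,0,0],0],[[0,0,0],[0,0,0],0],[[0,0,0],[0,0,0],0]]'
python3 - <<'E'
from h import *
meas("r6",.5096,-.1691,185.5,187)
E
```

```text
clock: 20.68
position: [0.5266, -0.121, 0.1905]
ee_rot: [-0.076, 3.139, -0.001]
force: [-0.1, -0.4, -0.2]
width: 0.007
[ 0.5266 -0.121   0.1905] -177.23 [ 1.2e-03 -5.0e-04 -1.0e+00] clk 20.675 F [-0.1 -0.4 -0.2]
index [186.03  77.7 ] zero [187.35 148.84] left -1.33 axis in tool [ 0.0193 -0.0473  0.    ]
```

```bash
python3 -m pendant '[[[0.001,0.0003,0],[0,0,-0.7],0],[[0.001,0.0003,0],[0,0,-0.7],0],[[0,0,0],[0,0,0],0],[[0,0,0],[0,0,0],0]]'
python3 - <<'E'
from h import *
meas("r7",.5096,-.1691,186.5,187)
E
```

```text
clock: 21.22
position: [0.5248, -0.1204, 0.19]
ee_rot: [-0.115, 3.138, -0.0]
force: [5.0, -1.3, 1.2]
width: 0.005
[ 0.5248 -0.1204  0.19  ] -175.82 [ 1.1e-03 -1.0e-04 -1.0e+00] clk 21.225 F [ 5.  -1.3  1.2]
index [186.85  76.78] zero [187.3  150.45] left -0.45 axis in tool [ 0.0186 -0.0475 -0.    ]
```

```bash
python3 -m pendant '[[[0.0004,0,0],[0,0,-0.3],0],[[0,0,0],[0,0,0],0],[[-0.012,0,0],[0,0,0],0],[[0,0,-0.025],[0,0,0],0],[[0,0,-0.025],[0,0,0],0],[[-0.024,-0.024,0],[0,0,0],0],[[-0.023,-0.023,0],[0,0,0],0],[[0,0,0],[0,0,0],0],[[0,0,0],[0,0,0],0]]'
python3 - <<'E'
from h import *
meas("r8",.5096,-.1691,187,187)
E
```

```text
clock: 22.4
position: [0.5857, -0.1616, 0.2391]
ee_rot: [0.125, -3.137, -0.002]
force: [-0.8, 0.3, 0.2]
width: 0.002
[ 0.5857 -0.1616  0.2391] -175.45 [-0.0019  0.001  -1.    ] clk 22.4 F [-0.8  0.3  0.2]
index [187.09  47.28] zero [186.93 109.09] left 0.15 axis in tool [ 0.0764 -0.0016  0.0001]
```

View pics/r8.png

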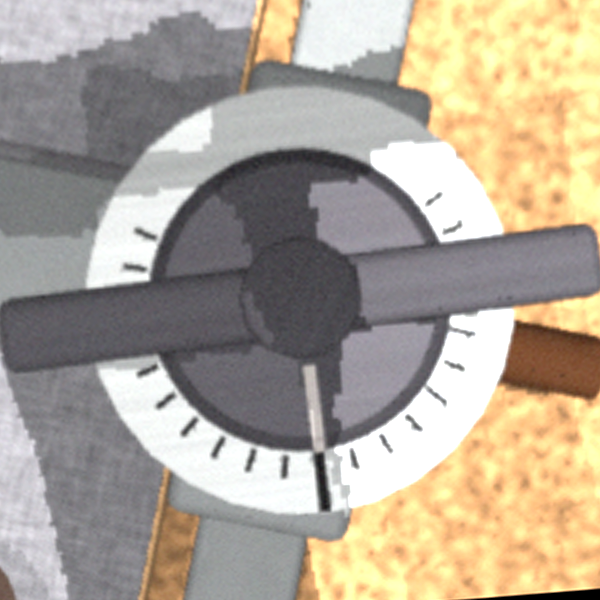

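The right dial is aligned to 0.15°, the index and zero line running (308,365)→(318,450)→(325,510) as one line. I'll lift clear and check the whole scene from the top.

```bash
python3 -m pendant '[[[0,0,-0.05],[0,0,0],0],[[0,0,-0.04],[0,0,0],0],[[-0.03,0,-0.03],[0,0,0],0],[[0,0,0],[0,0,0],0],[[0,0,0],[0,0,0],0]]'
python3 - <<'E'
from h import *
im,d=arm.get_image("scene"); cv2.imwrite("pics/sceneF.png",im[:,:,::-1])
print(arm.observe()['clock'],arm.observe()['force'])
E
```

```text
clock: 23.08
position: [0.6154, -0.1596, 0.3589]
ee_rot: [0.125, -3.138, 0.0]
force: [0.3, 0.1, -0.3]
width: 0.003
23.125 [-0.44296144 -0.67382759 -0.06057595]
```

View pics/sceneF.png

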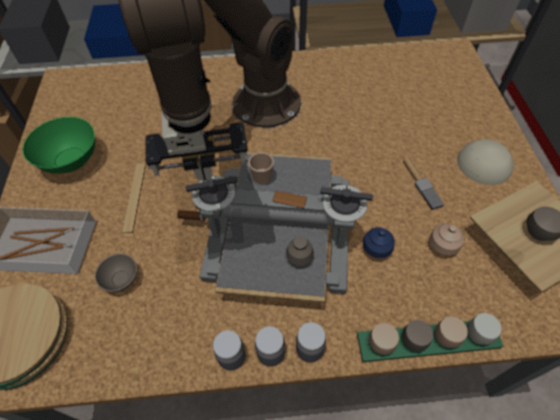

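The scene view shows the cup (262,168), rib (290,199), vase (300,250), crank grip (188,215), jars and stick all where they started. The arm is clear of everything.

```bash
python3 -c "
from cell import arm
print(arm.sign_off())"
```

```text
the job is handed in; nothing more can be done
None
```

Both dials are zeroed and the job is handed in, at about 23 s on the robot's clock. I pushed each T-bar round with the shut fingertips only, the left one clockwise by about 65° and the right one anticlockwise by about 70°.

- **Left dial:** the last look from straight above put the index 0.6° past the zero line. Taking the last push in small steps, it slipped about 2° at once. I left it there because the two lines look continuous.
- **Right dial:** the last look from straight above put the index 0.15° from the zero line.
- **Agreement of the checks:** the slanted views taken with the finger on the bar differed from the overhead views by a few tenths of a degree, so I relied on the overhead views.
- **Surroundings:** in the last scene picture the crank, pots and tools look to be where they started. This was checked by eye, not measured. The gripper was clear of everything, and the wrist force readings stayed at about 5 N.

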